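# Flip the guarded power switch

## Task

Switch on the unit with the red guard: lift the guard with a finger under its front lip, and while the finger keeps it up push the white toggle beneath right over to the back, then draw out and let the guard drop shut by itself. Only touch and push with the fingers from below and in front: do not grip the guard or press on its outside. Leave the yellow-guarded switch as it is, and do not shift or pick up anything else on the desk.

Things in the scene. Friction and masses are not known exactly. Their poses are not given: they have to be found in the camera images.
- red_unit: switch box with a red guard, fixed to the desk: grey, 100 mm deep (x), 100 wide (y), 50 high. Origin: centre of its underside; x from its front (robot side) to its back, z up; yaw within 0.25 rad. In this frame the toggle pivot is at (-30, 0, 52) mm, the guard hinge line parallel to y at x 0, z 64 mm; behind it low cooling fins
- red_guard (a joint): hinge of the red guard, rad: 0 shut, up to 1.30 open, the front going up and back. Hood 88 mm wide, open underneath; shut, its inside top is 92 mm above the desk, its front wall 49 to 53 mm ahead of the hinge, its cheeks 78 mm apart inside; a lip juts from the foot of the front wall (see lip). 104 g, under 1 N lifts it; it falls shut whenever nothing holds it up. Not to be gripped or pressed from outside
- red_toggle (a joint): toggle beneath the red guard, rad: 0 (to 0.06 at the start) off, leaning 0.30 rad from upright to the front; 0.60 on, leaning as far to the back. Friction keeps it where it is left, 1 to 1.5 N moves it. White paddle 22 mm wide, 7 mm thick, from 10 mm to its round end 34 mm from the pivot, which is 52 mm above the desk
- red_lip (a point): middle of the front lower edge of the red guard's lip (moves with the guard): a lip 84 mm wide, 5 mm thick, 13 mm long; when shut its underside is level, 64 mm above the desk, and this edge is 66 mm ahead of the hinge, 16 mm ahead of the box's front face, with only the desk below it
- red_toggle_tip (a point): end of the white paddle under the red guard (moves with the toggle)
- yellow_unit: switch box with a yellow guard, fixed to the desk: grey, 100 mm deep (x), 100 wide (y), 50 high. Origin: centre of its underside; x from its front (robot side) to its back, z up; yaw within 0.25 rad. In this frame the toggle pivot is at (-30, 0, 52) mm, the guard hinge line parallel to y at x 0, z 64 mm; behind it low cooling fins
- yellow_guard (a joint): hinge of the yellow guard, rad: 0 shut, up to 1.30 open, the front going up and back. Hood 88 mm wide, open underneath; shut, its inside top is 92 mm above the desk, its front wall 49 to 53 mm ahead of the hinge, its cheeks 78 mm apart inside; a lip juts from the foot of the front wall (see lip). 104 g, under 1 N lifts it; it falls shut whenever nothing holds it up. Not to be gripped or pressed from outside
- yellow_toggle (a joint): toggle beneath the yellow guard, rad: 0 (to 0.06 at the start) off, leaning 0.30 rad from upright to the front; 0.60 on, leaning as far to the back. Friction keeps it where it is left, 1 to 1.5 N moves it. White paddle 22 mm wide, 7 mm thick, from 10 mm to its round end 34 mm from the pivot, which is 52 mm above the desk
- yellow_lip (a point): middle of the front lower edge of the yellow guard's lip (moves with the guard): a lip 84 mm wide, 5 mm thick, 13 mm long; when shut its underside is level, 64 mm above the desk, and this edge is 66 mm ahead of the hinge, 16 mm ahead of the box's front face, with only the desk below it
- yellow_toggle_tip (a point): end of the white paddle under the yellow guard (moves with the toggle)
- beaker: small clear glass beaker, 57 mm wide, 66 mm tall, loose; origin at the centre of its underside; leave it alone
- cuvette_block: black cuvette block, 34x80x27 mm, loose; origin at the centre of its underside; leave it alone
- amber_vial: amber vial with white cap, 22 mm wide, 55 mm tall, loose; origin at the centre of its underside; leave it alone
- petri_dish: clear petri dish, 55 mm wide, 14 mm high, loose; origin at the centre of its underside; leave it alone
- syringe: plastic syringe lying flat, 21x105x14 mm, loose; origin at the centre of its underside; leave it alone
- clip: teal binder clip, 30x19x27 mm, loose; origin at the centre of its underside; leave it alone
Not all that is in view belongs to the job. Leave any purple look-alike of the red_unit alone.

How it is judged (in metres and radians):
On the way, in this order (a step that is already met when the one before it is completed fails the run):
1. the red guard is lifted (more than 0.3 rad) with its toggle still off (under 0.15 rad) (value of joint red_guard above 0.3 rad and value of joint red_toggle below 0.15 rad), for 0.1 s.
2. the red toggle is pushed over (more than 0.48 rad) while the guard is still up (more than 0.3 rad) (value of joint red_toggle above 0.48 rad and value of joint red_guard above 0.3 rad), for 0.1 s.
At the end, for the whole second after the job is handed in: red toggle on (more than 0.48 of 0.60 rad), red guard shut (under 0.05 rad), yellow toggle off (under 0.15 rad), yellow guard shut (under 0.05 rad) (value of joint red_toggle above 0.48 rad and value of joint each of red_guard, yellow_guard below 0.05 rad and value of joint yellow_toggle below 0.15 rad); the robot touches nothing.
It fails at once if the yellow guard is lifted (0.15 rad) or its toggle moved (0.2 rad) (value of joint yellow_guard above 0.15 rad or value of joint yellow_toggle above 0.2 rad).
It fails at once if the red guard is gripped or pressed on its outside (over 4 N) (contact force between any of the fingers, the arm and red_skin_top above 4 N or contact force between any of the fingers, the arm and red_skin_liptop above 4 N or contact force between any of the fingers, the arm and red_skin_left above 4 N or contact force between any of the fingers, the arm and red_skin_right above 4 N).
It fails at once if a loose thing on the desk is lifted or shifted by more than 20 mm (distance of any of beaker, cuvette_block, amber_vial, petri_dish, syringe, clip from where it was at the start of the episode above 0.02 m).
It also fails if it takes over 38 s, if anything falls off the work surface, if the arm or the gripper's body presses on something with over 40 N, if the wrist force passes 120 N, or if a joint passes its speed limit or range.

## Robot

A 6-joint arm with a two-finger parallel gripper is mounted at the origin on a cart in front of the work surface, level with it; the furniture and walls round the work are solid. World frame = base frame: x ahead of the robot, y to its left, z up, the work surface at z = 0. Lengths are in mm, angles in rad, forces in N, time in s.
With the tool pointing down it reaches from about 350 to 875 mm from the base axis. Payload 4.2 kg.
Tool frame: the origin (TCP) lies midway between the tips of the shut fingers; the grasp point (between the pads) lies 19 mm behind it; z points along the fingers, y is the line along which they close (so a half turn about z gives the same grasp; the last joint's range is limited). The gripper opens to 87 mm and grips with 3 to 60 N. Pads are 19 mm wide; open, the fingers measure 117 mm over their backs; the gripper's body (75 mm by 190 mm) begins 51 mm behind the grasp point.
Start: joints at [0.259, 0.385, 0.008, 0, -1.194, -0.259], TCP at [624.979, 0.025, 222.55] pointing down, gripper open.
Joint ranges: [-3.14, 3.14], [-1.21, 2.06], [-1.07, 1.41], [-3.16, 2.05], [-2.99, -0.16], [-3.1, 3.1]. Speed limits (rad/s): [2.79, 2.79, 3.14, 3.14, 3.14, 3.14].

## Interface

Orientations are given as a unit quaternion [w, x, y, z].
In Python, from plant import arm, optics gives the robot as it stands. The module is installed in compiled form; this text tells all that it offers.
- The arm moves only by the shell command python3 -m jog 'ROWS' [OPENING] [FORCE]. ROWS is JSON, a list of rows, each a list of 2 entries, a list of its own where there are three numbers: the shift along the world's x, y, z scaled (see below), then the turn, a rotation vector about the world's x, y, z scaled (see below). A call has 1 to 10 rows; each row is the pose to reach, as a shift and turn from the pose commanded when the call began, turning the shorter way round; what a row does not reach only later rows make up. The controller multiplies each number of a shift by 250 mm and each number of a turn by 180 degrees. A row lasts 1/8 s, in which the tool goes at most 62.5 mm and 10.7 degrees, less where a joint would pass 70% of its speed; a pose out of reach is approached as far as the arm can. A call with a number of a shift or a turn outside -1 to 1 is refused whole. A call with a gripper value outside its range is refused whole. OPENING is the closure in counts, from 0 (fully open) to 255 (shut), set as the call begins (- or left out, the last holds). The fingers move at their own pace and stop on an object; FORCE is the grip in N (left out, the last holds). Time passes only in rows, so rows that repeat a pose let the fingers close. It gives the time, the measured TCP pose, the force, the opening and the grip force at its end, in the units of the state.
- arm.get_obs(): the state, without advancing time (a new reading comes with each control period).
- optics.get_image(name): name is "scene" or "side" or "wrist"; returns the picture (480x640x3 uint8, red, green, blue); there is no depth.
- optics.calibration(name): a dict with "fx", "fy", "cx", "cy" (pixels), "R" (3x3) and "t" (3): a world point X has camera coordinates R X + t; the wrist camera has in their place "tool_from_camera" (4x4, takes a point from camera to tool coordinates, whose origin is the TCP and whose axes are the flange's). Camera axes: x right, y down, z forward; pixel columns grow to the right and rows downward; lengths in mm; the calibration is good to about 2 mm. A picture is of the moment at which its call begins: read the wrist's pose just before it. calibration takes no time and is no camera call.
- arm.hand_in(): hands the job in; it is judged then, once.
Trained networks look in the newest picture that a camera, given by its name, has taken for a name from the list of things; names that differ only in an ending like _2 or _b are one class to them, and where a whole thing is asked for, a point or a joint stands for the part that bears it (a point fixed in the world has none). Each returns a list of dicts, best first, with "conf" (0 to 1); they miss things now and then, are a little off and sometimes report something else, mostly with a low value. They report only what shows in the picture. A call takes as long as a camera call. They do not tell look-alikes from the thing itself.
- optics.find_in(query, camera): "extent" ([left, top, width, height] in pixels, round what is visible of it).
The state is a dict: "clock": time; "qpos": joint angles; "qd": joint speeds; "effort": joint torques, N m; "position": TCP position; "ee_rot": TCP orientation; "contact_force": force on the tool from outside, world axes, zero at the start; "wrist_torque": the same for the moment, N m; "opening": finger opening in mm; "grasp_force": force on a finger pad.
Only numpy, scipy, OpenCV 4.12 (cv2) and the standard library are available. Lean on these libraries where they do the work, as an engineer would, in place of code of your own. Each camera call takes 0.05 s, during which the arm holds its last target. There are 200 camera calls.

## Working session

There is one attempt and no reset: what is moved stays moved. The work goes in short steps, Python scripts to look and compute and a shell command to move; the robot and the scene stay as the last step left them, time stands still between calls to the robot, and variables do not carry over. Pictures are saved under pics/ and viewed, at most 10 in all, crops included, and the job is handed in when it is done.

```bash
mkdir -p pics
cat > h.py <<'E'
import numpy as np, cv2
from plant import arm, optics
def shot(n,f):
    im=optics.get_image(n); cv2.imwrite('pics/'+f,im[:,:,::-1]); return im
E
python3 - <<'E'
from h import *
for n in ("scene","side"):
    shot(n,n+"1.png")
    for q in ("red_unit","red_lip","yellow_unit"):
        print(n,q,[(np.round(d["extent"]).tolist(),round(d["conf"],2)) for d in optics.find_in(q,n)][:4])
    c=optics.calibration(n); print({k:np.round(v,3).tolist() for k,v in c.items()})
print(arm.get_obs()); print(optics.calibration("wrist"))
E
```

```text
scene red_unit [([144.0, 196.0, 72.0, 66.0], 0.93), ([355.0, 177.0, 76.0, 56.0], 0.8)]
scene red_lip [([373.0, 173.0, 55.0, 41.0], 0.71), ([149.0, 198.0, 60.0, 40.0], 0.7), ([480.0, 247.0, 30.0, 25.0], 0.4)]
scene yellow_unit [([268.0, 204.0, 77.0, 68.0], 0.63)]
{'fx': 566.772, 'fy': 566.772, 'cx': 327.968, 'cy': 232.59, 'R': [[-0.542, -0.84, 0.002], [-0.423, 0.271, -0.865], [0.726, -0.47, -0.502]], 't': [441.284, 252.49, 713.525]}
side red_unit []
side red_lip [([277.0, 170.0, 43.0, 38.0], 0.69), ([192.0, 307.0, 50.0, 63.0], 0.62), ([288.0, 227.0, 46.0, 50.0], 0.53)]
side yellow_unit [([262.0, 230.0, 76.0, 80.0], 0.95)]
{'fx': 603.896, 'fy': 603.896, 'cx': 318.272, 'cy': 249.216, 'R': [[-0.996, 0.084, -0.017], [0.064, 0.595, -0.801], [-0.057, -0.799, -0.598]], 't': [562.553, -73.116, 1262.923]}
{'clock': 0.4, 'qpos': array([ 2.58598366e-01,  3.84871205e-01,  7.74430972e-03, -7.46869433e-05,
       -1.19402099e+00, -2.58590601e-01]), 'qd': array([ 9.21931673e-05, -1.05022273e-03,  1.59256817e-03, -1.45058857e-03,
        8.95203504e-04, -6.35851895e-04]), 'effort': array([ 1.05193558
[... 196 characters left out ...]
0e-04, -7.07099795e-01,  7.07113744e-01,  1.18391359e-04]), 'contact_force': array([ 0.14276915,  0.64421715, -0.62470225]), 'wrist_torque': array([-0.04197089, -0.034572  , -0.0423174 ]), 'grasp_force': 0.0, 'opening': 87.01638610982491}
{'fx': 361.061665190403, 'fy': 361.061665190403, 'cx': 318.5612905004281, 'cy': 235.14029162055272, 'tool_from_camera': array([[ 7.25740044e-04, -9.62918044e-01, -2.69793096e-01,
         7.31531873e+01],
       [ 9.99999730e-01,  7.31016246e-04,  8.09179864e-05,
        -4.63282613e-01],
       [ 1.19305747e-04, -2.69793082e-01,  9.62918314e-01,
        -1.61733270e+02],
       [ 0.00000000e+00,  0.00000000e+00,  0.00000000e+00,
         1.00000000e+00]])}
```

View pics/scene1.png

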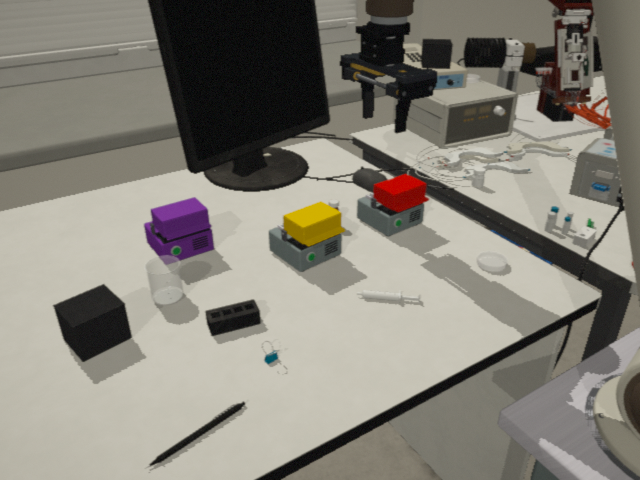

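View pics/side1.png

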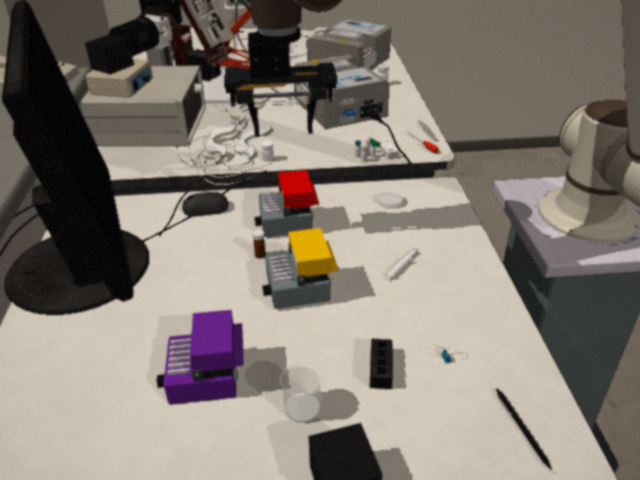

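The scene view shows red at about (395,205), yellow at (305,235) and the purple decoy at (180,230). In the side view the red hood is at (297,188). The amber vial stands behind yellow, and the dish and syringe are in front. Next I'll triangulate red and yellow by colour.

```bash
cat >> h.py <<'E'
def mask(im,col):
    h=cv2.cvtColor(im,cv2.COLOR_RGB2HSV); H,S,V=h[...,0],h[...,1],h[...,2]
    m=((H<6)|(H>174)) if col=="red" else ((H>20)&(H<32))
    m=(m&(S>170)&(V>70)).astype(np.uint8)
    n,l,s,c=cv2.connectedComponentsWithStats(m)
    return (l==1+np.argmax(s[1:,4])).astype(np.uint8)
def P(n): 
    c=optics.calibration(n); K=np.array([[c["fx"],0,c["cx"]],[0,c["fy"],c["cy"]],[0,0,1]])
    return K@np.c_[c["R"],c["t"]]
def onplane(Pm,uv,z):
    H=np.c_[Pm[:,0],Pm[:,1],Pm[:,2]*z+Pm[:,3]]; p=np.linalg.solve(H,[*uv,1]); return p[:2]/p[2]
E
python3 - <<'E'
from h import *
for col in ("red","yellow"):
    cs=[]
    for n in ("scene","side"):
        m=mask(cv2.imread(f'pics/{n}1.png')[:,:,::-1].copy(),col); u=cv2.moments(m,True)
        cs.append((u['m10']/u['m00'],u['m01']/u['m00'])); 
        poly=cv2.approxPolyDP(cv2.convexHull(cv2.findContours(m,0,2)[0][0]),2.5,True)[:,0]
        print(col,n,int(u['m00']),poly.tolist(),[np.round(onplane(P(n),p,95)).tolist() for p in poly])
    X=cv2.triangulatePoints(P("scene"),P("side"),np.array(cs[0]),np.array(cs[1])); print(np.round((X[:3]/X[3]).ravel(),1))
for n,uv in (("scene",(491,262)),("side",(390,200)),("scene",(390,297)),("side",(402,263)),("side",(260,255))): print(n,uv,np.round(onplane(P(n),uv,7)))
E
```

```text
red scene 1466 [[426, 184], [427, 199], [400, 211], [383, 205], [374, 197], [374, 184], [402, 174]] [[579.0, -80.0], [528.0, -37.0], [518.0, 36.0], [553.0, 48.0], [589.0, 42.0], [635.0, 7.0], [642.0, -70.0]]
red side 1168 [[306, 170], [313, 182], [317, 203], [285, 206], [278, 173]] [[581.0, -85.0], [571.0, -35.0], [569.0, 43.0], [630.0, 47.0], [639.0, -79.0]]
[603.2 -36.   79.9]
yellow scene 1830 [[344, 229], [308, 246], [287, 233], [284, 216], [321, 202], [340, 213]] [[518.0, 158.0], [504.0, 239.0], [559.0, 247.0], [614.0, 222.0], [625.0, 137.0], [570.0, 132.0]]
yellow side 1659 [[319, 228], [337, 269], [309, 276], [298, 274], [288, 233]] [[572.0, 126.0], [553.0, 245.0], [600.0, 258.0], [617.0, 252.0], [628.0, 136.0]]
[589.3 175.9  78.7]
scene (491, 262) [398. -88.]
side (390, 200) [401. -90.]
scene (390, 297) [414. 135.]
side (402, 263) [418. 131.]
side (260, 255) [683.  78.]
```

```bash
cat >> h.py <<'E'
from scipy.spatial.transform import Rotation as Ro
def Pw(o):
    c=optics.calibration("wrist"); K=np.array([[c["fx"],0,c["cx"]],[0,c["fy"],c["cy"]],[0,0,1]])
    T=np.eye(4); q=o["ee_rot"]; T[:3,:3]=Ro.from_quat([*q[1:],q[0]]).as_matrix(); T[:3,3]=o["position"]
    return K@np.linalg.inv(T@np.array(c["tool_from_camera"]))[:3]
E
python3 - <<'E'
from h import *
o=arm.get_obs(); im=shot("wrist","w1.png"); Pm=Pw(o); np.save("Pw1.npy",Pm)
m=mask(im,"red"); 
poly=cv2.approxPolyDP(cv2.convexHull(cv2.findContours(m,0,2)[0][0]),3,True)[:,0]
print(poly.tolist(),[np.round(onplane(Pm,p,94)).tolist() for p in poly])
E
```

```text
[[385, 127], [386, 219], [376, 232], [311, 236], [301, 131], [360, 124]] [[574.0, -78.0], [570.0, -6.0], [577.0, 5.0], [632.0, 9.0], [639.0, -75.0], [594.0, -81.0]]
```

View pics/w1.png

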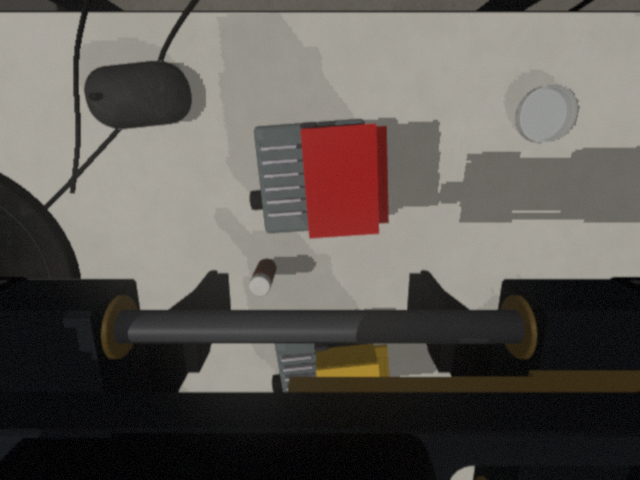

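The wrist view gives the red hood top corners near (301,131), (310,236), (378,232) and (376,125). The lip strip's outer edge is at column 387, and the grey box's back corners are at (255,127) and (267,233). I'll fit the pose to these.

Run:
```python
from h import *
from scipy.optimize import least_squares
Pm=np.load("Pw1.npy"); S=P("scene"); D=P("side")
# local pts, wrist px
obs=[((50,-50,50),(255,127)),((50,50,50),(267,233)),((-66,-42,69),(386,127)),((-66,42,69),(387,221)),
 ((-53,-44,94),(376.5,125)),((-53,44,94),(379,232.5))]
def w(p,L):
    c,s=np.cos(p[2]),np.sin(p[2]); return np.array([p[0]+c*L[0]-s*L[1],p[1]+s*L[0]+c*L[1],L[2],1])
pr=lambda Pm,X:(Pm@X)[:2]/(Pm@X)[2]
f=lambda p:np.concatenate([pr(Pm,w(p,L))-u for L,u in obs])
r=least_squares(f,[625,-32,.1],loss="soft_l1"); print(np.round(r.x,3),np.round(f(r.x).reshape(-1,2),1).tolist())
p=r.x
for n,M in (("scene",S),("side",D)):
    im=cv2.imread(f"pics/{n}1.png")
    for L in [(50,-50,50),(50,50,50),(-50,50,50),(-50,50,0),(-66,-42,64),(-66,42,64),(-53,-44,94),(-53,44,94)]:
        u=pr(M,w(p,L)); cv2.circle(im,tuple(int(round(8*v)) for v in u),8,(0,255,0),-1,shift=3)
        print(n,L,np.round(u).tolist())
    c=(390,205) if n=="scene" else (290,195)
    cv2.imwrite(f"pics/{n}c.png",cv2.resize(im[c[1]-50:c[1]+50,c[0]-60:c[0]+60],None,fx=4,fy=4,interpolation=2))
a,b=[cv2.imread(f"pics/{n}c.png") for n in ("scene","side")]
cv2.imwrite("pics/both.png",cv2.resize(np.hstack([a,b]),(800,333)))
```

```text
[ 6.30738e+02 -3.31720e+01  6.90000e-02] [[-2.7, -0.6], [-2.4, 1.8], [1.4, -1.1], [2.1, 2.4], [-0.1, -1.3], [0.1, 1.4]]
scene (50, -50, 50) [392.0, 185.0]
scene (50, 50, 50) [356.0, 198.0]
scene (-50, 50, 50) [388.0, 216.0]
scene (-50, 50, 0) [387.0, 239.0]
scene (-66, -42, 64) [428.0, 200.0]
scene (-66, 42, 64) [397.0, 212.0]
scene (-53, -44, 94) [426.0, 184.0]
scene (-53, 44, 94) [393.0, 196.0]
side (50, -50, 50) [258.0, 193.0]
side (50, 50, 50) [261.0, 219.0]
side (-50, 50, 50) [312.0, 214.0]
side (-50, 50, 0) [313.0, 235.0]
side (-66, -42, 64) [313.0, 184.0]
side (-66, 42, 64) [319.0, 205.0]
side (-53, -44, 94) [306.0, 171.0]
side (-53, 44, 94) [312.0, 194.0]
```

View pics/both.png

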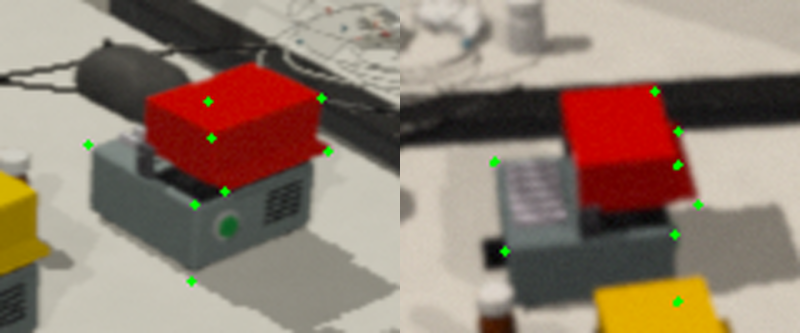

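The projected model points agree with the scene and side pictures to about 3 mm, so the pose is roughly (630, -33), yaw 0.07. I'll turn the gripper 94° about z, close the fingers and back off in front of the unit.

```bash
python3 -m jog '[[[-0.4,-0.16,0.1],[0,0,0.522]],[[-0.4,-0.16,0.1],[0,0,0.522]],[[-0.4,-0.16,0.1],[0,0,0.522]],[[-0.4,-0.16,0.1],[0,0,0.522]],[[-0.4,-0.16,0.1],[0,0,0.522]],[[-0.4,-0.16,0.1],[0,0,0.522]],[[-0.4,-0.16,0.1],[0,0,0.522]],[[-0.4,-0.16,0.1],[0,0,0.522]],[[-0.4,-0.16,0.1],[0,0,0.522]],[[-0.4,-0.16,0.1],[0,0,0.522]]]' 255 20
python3 -m jog '[[[0,0,0],[0.018,-0.25,0]],[[0,0,0],[0.018,-0.25,0]],[[0,0,0],[0.018,-0.25,0]],[[0,0,0],[0.018,-0.25,0]],[[0,0,0],[0.018,-0.25,0]],[[0,0,0],[0.018,-0.25,0]]]'
python3 - <<'E'
from h import *
o=arm.get_obs(); q=o["ee_rot"]; print(o["qpos"].round(2),o["position"].round(1),Ro.from_quat([*q[1:],q[0]]).as_matrix().round(3))
E
```

```text
clock: 1.7
position: [524.9, -40.0, 247.6]
ee_rot: [-0.0, 0.999, 0.034, 0.0]
contact_force: [-0.7, 0.5, 0.4]
opening: 1.7
grasp_force: 0.0
clock: 2.45
position: [524.5, -58.2, 276.7]
ee_rot: [-0.031, 0.93, 0.038, 0.363]
contact_force: [0.6, 1.0, 1.0]
opening: 0.7
grasp_force: 0.0
[ 0.21 -0.13 -0.8   0.37 -0.16  1.1 ] [524.5 -58.2 276.7] [[ 0.733  0.093  0.674]
 [ 0.047 -0.995  0.086]
 [ 0.678 -0.031 -0.734]]
```

```bash
cat >> h.py <<'E'
U=(630.,-33.,0.07)
def loc():
    o=arm.get_obs(); q=o["ee_rot"]; R=Ro.from_quat([*q[1:],q[0]]).as_matrix(); d=R[:,2]
    c,s=np.cos(U[2]),np.sin(U[2]); v=o["position"]-[U[0],U[1],0]
    print("local",np.round([c*v[0]+s*v[1],-s*v[0]+c*v[1],v[2]],1),"pitch",round(np.degrees(np.arcsin(-d[2])),1),"yaw",round(np.arctan2(d[1],d[0]),3),"roll",round(R[2,1],3),"q",o["qpos"].round(2),"f",o["contact_force"].round(1),"t",o["clock"])
def turn_to(pitch,yaw=U[2]):
    q=arm.get_obs()["ee_rot"]; R=Ro.from_quat([*q[1:],q[0]])
    p=np.radians(pitch); z=np.array([np.cos(p)*np.cos(yaw),np.cos(p)*np.sin(yaw),-np.sin(p)]); y=np.array([np.sin(yaw),-np.cos(yaw),0])
    T=Ro.from_matrix(np.c_[np.cross(y,z),y,z]); print("turn",((T*R.inv()).as_rotvec()/np.pi).round(4))
E
python3 -m jog '[[[0,0,0],[-0.006,0.083,0]],[[0,0,0],[-0.006,0.083,0]],[[0,0,0],[-0.006,0.083,0]]]'; python3 -c "
from h import *
loc(); turn_to(60)"
```

```text
clock: 2.82
position: [528.6, -57.1, 278.2]
ee_rot: [-0.027, 0.97, 0.038, 0.24]
contact_force: [-1.0, 0.2, -1.3]
opening: -0.1
grasp_force: 0.0
local [-102.9  -16.9  278.2] pitch 62.0 yaw 0.15 roll -0.034 q [ 0.22 -0.04 -0.49  0.05 -0.63  1.4 ] f [-1.   0.2 -1.3] t 2.825
turn [-0.0099 -0.0122 -0.0052]
```

```bash
python3 -m jog '[[[0.026,0.07,-0.55],[-0.01,-0.012,-0.005]],[[0.026,0.07,-0.55],[-0.01,-0.012,-0.005]],[[0.026,0.07,-0.55],[-0.01,-0.012,-0.005]],[[0.026,0.07,-0.55],[-0.01,-0.012,-0.005]]]'; python3 -c "
from h import *
loc(); turn_to(52)"
```

```text
clock: 3.32
position: [532.7, -45.6, 149.3]
ee_rot: [-0.016, 0.969, 0.037, 0.244]
contact_force: [-0.1, -0.9, 0.9]
opening: 0.6
grasp_force: 0.0
local [-98.   -5.8 149.3] pitch 61.7 yaw 0.104 roll -0.013 q [ 0.23  0.11 -0.82  0.39 -0.16  1.05] f [-0.1 -0.9  0.9] t 3.325
turn [-0.0001 -0.0541 -0.0033]
```

The tool pitch is blocked by joint 5's limit, which sits close to the forearm axis. I'll fit a kinematic model to the readings so far and check a wrist-flipped approach with q4 near -π.

```bash
cat > kin.py <<'E'
import numpy as np
from scipy.spatial.transform import Rotation as Ro
from scipy.optimize import least_squares
E=lambda a,t:Ro.from_euler(a,t).as_matrix()
def fk(q,k,s4=-1,s6=-1):
    h,L2,L3,a,b,T=k
    W=E('z',q[0])@E('y',q[1]-q[2])@E('x',s4*q[3]); A=W@E('y',-q[4])
    p=np.array([0,0,h])+E('z',q[0])@[L2*np.sin(q[1]),0,L2*np.cos(q[1])]+W@[L3,0,0]+E('z',q[0])@E('y',q[1]-q[2])@[0,0,a]+W@[0,-b,0]+A@[T,0,0]
    return p,A@E('x',s6*q[5])   # tool z = A x
Q=lambda w,x,y,z:Ro.from_quat([x,y,z,w]).as_matrix()
data=[([0.2586,0.38487,0.00774,0,-1.194,-0.2586],[624.98,.025,222.5],Q(0,-.7071,.7071,0)),
([0.21,-0.13,-0.8,0.37,-0.16,1.1],[524.5,-58.2,276.7],Q(-0.031,0.93,0.038,0.363)),
([0.22,-0.04,-0.49,0.05,-0.63,1.4],[528.6,-57.1,278.2],Q(-0.027,0.97,0.038,0.24)),
([0.23,0.11,-0.82,0.39,-0.16,1.05],[532.7,-45.6,149.3],Q(-0.016,0.969,0.037,0.244))]
E
python3 - <<'E'
from kin import *
for s4 in (1,-1):
    f=lambda k:np.concatenate([fk(q,k,s4)[0]-p for q,p,R in data])
    r=least_squares(f,[250,400,400,0,160,250],x_scale=100); print(s4,r.x.round(1),r.fun.round(1).reshape(-1,3).tolist())
    for s6 in (1,-1):
        M=[fk(q,r.x,s4,s6)[1].T@R for q,p,R in data]; print(s6,[np.round(m,2).ravel().tolist() for m in M[1:]] if s6 else 0)
E
```

```text
1 [ 63.3 796.3 299.   60.9 190.4 534.5] [[3.0, -30.8, -9.1], [-14.2, 17.0, -5.6], [9.0, -1.4, 25.9], [-4.1, 21.8, -11.2]]
1 [[-0.01, -0.11, 0.99, 0.98, -0.21, -0.02, 0.21, 0.97, 0.11], [-0.0, -0.06, 1.0, 0.97, -0.26, -0.01, 0.26, 0.96, 0.06], [-0.01, -0.12, 0.99, 0.96, -0.27, -0.02, 0.27, 0.96, 0.12]]
-1 [[-0.01, -0.11, 0.99, -0.74, -0.66, -0.08, 0.67, -0.74, -0.08], [-0.0, -0.06, 1.0, -1.0, -0.08, -0.01, 0.08, -1.0, -0.06], [-0.01, -0.12, 0.99, -0.72, -0.69, -0.09, 0.69, -0.72, -0.08]]
-1 [149.7 561.  420.8   6.7 160.5 298.2] [[0.2, -0.7, 0.3], [-0.2, -0.6, 1.2], [-0.3, 1.9, -0.5], [0.1, -0.7, -1.0]]
1 [[0.01, -0.0, 1.0, 0.59, -0.81, -0.0, 0.81, 0.59, -0.01], [0.0, -0.0, 1.0, 0.94, -0.34, -0.01, 0.34, 0.94, 0.0], [0.0, 0.0, 1.0, 0.5, -0.86, -0.0, 0.86, 0.5, -0.0]]
-1 [[0.01, -0.0, 1.0, -1.0, 0.0, 0.01, -0.0, -1.0, -0.0], [0.0, -0.0, 1.0, -1.0, 0.0, 0.0, -0.0, -1.0, -0.0], [0.0, 0.0, 1.0, -1.0, 0.0, 0.0, -0.0, -1.0, 0.0]]
```

```bash
cat >> kin.py <<'E'
K=np.array([149.7,561,420.8,6.7,160.5,298.2]); M=np.array([[0,0,1],[-1,0,0],[0,-1,0.]])
lo=np.array([-3.14,-1.21,-1.07,-3.16,-2.99,-3.1]); hi=np.array([3.14,2.06,1.41,2.05,-.16,3.1])
U=(630.,-33.,0.07)
def pose(L,pitch,yaw=U[2],up=1):
    c,s=np.cos(U[2]),np.sin(U[2]); p=np.array([U[0]+c*L[0]-s*L[1],U[1]+s*L[0]+c*L[1],L[2]])
    a=np.radians(pitch); z=np.array([np.cos(a)*np.cos(yaw),np.cos(a)*np.sin(yaw),-np.sin(a)]); y=up*np.array([np.sin(yaw),-np.cos(yaw),0])
    return p,np.c_[np.cross(y,z),y,z]
def ik(p,R,q0):
    def f(q):
        pp,A=fk(q,K); return np.r_[(pp-p)/100,Ro.from_matrix((A@M).T@R).as_rotvec()]
    r=least_squares(f,np.clip(q0,lo+.001,hi-.001),bounds=(lo,hi)); return r.x,np.abs(r.fun).max()
def links(q):
    h,L2,L3,a,b,T=K; z=E('z',q[0]); F=z@E('y',q[1]-q[2]); e=np.array([0,0,h])+z@[L2*np.sin(q[1]),0,L2*np.cos(q[1])]
    w=e+F@[L3,0,a]; return e,w,w+F@E('x',-q[3])@[0,-b,0]
E
python3 - <<'E'
from kin import *
rng=np.random.default_rng(0)
for up in (1,-1):
  for ph in (20,30,40,50,60,70):
    sols=[]
    for i in range(25):
        q,e=ik(*pose((-64,0,51),ph,up=up),rng.uniform(lo,hi))
        if e<.005 and not any(np.abs(q-s).max()<.05 for s in sols): sols.append(q)
    for q in sols: print(up,ph,q.round(2),[v.round().tolist() for v in links(q)])
E
```

```text
1 20 [-0.63  0.72 -0.87 -2.44 -1.24 -1.56] [[298.0, -218.0, 572.0], [297.0, -217.0, 151.0], [287.0, -57.0, 153.0]]
1 30 [-0.56  0.53 -0.79 -2.39 -0.85 -1.77] [[241.0, -152.0, 633.0], [335.0, -211.0, 227.0], [309.0, -56.0, 200.0]]
1 40 [-0.42  0.4  -0.62 -2.15 -0.44 -2.19] [[198.0, -88.0, 667.0], [407.0, -180.0, 314.0], [338.0, -53.0, 243.0]]
-1 20 [-0.63  0.72 -0.87 -2.44 -1.24  1.58] [[298.0, -218.0, 572.0], [297.0, -217.0, 151.0], [287.0, -57.0, 153.0]]
-1 30 [-0.56  0.53 -0.79 -2.39 -0.85  1.37] [[241.0, -152.0, 633.0], [335.0, -211.0, 227.0], [309.0, -56.0, 200.0]]
-1 40 [-0.42  0.4  -0.62 -2.15 -0.44  0.95] [[198.0, -88.0, 667.0], [407.0, -180.0, 314.0], [338.0, -53.0, 243.0]]
```

```bash
cat > path.py <<'E'
from kin import *
def rows(qs,start=None):
    for i in range(0,len(qs)-1,10):
        p0,R0=fk(qs[i],K)
        out=[]
        for q in qs[i+1:i+11]:
            p,R=fk(q,K); out.append([((p-p0)/250).round(2).tolist(),(Ro.from_matrix(R@R0.T).as_rotvec()/np.pi).round(3).tolist()])
        print(str(out).replace(' ',''))
E
python3 - <<'E'
from path import *
from plant import arm
Q0,e0=ik(*pose((-130,0,300),72),[.22,-.04,-.49,.05,-.63,1.4]); Q1,e1=ik(*pose((-170,0,150),30),[-.56,.53,-.79,-2.39,-.85,-1.77])
print(Q0.round(2),e0,Q1.round(2),e1)
o=arm.get_obs(); qn=o["qpos"]; p,R=fk(qn,K); p0,R0=fk(Q0,K); print("first",((p0-o["position"])/250).round(3),(Ro.from_matrix(R0@R.T).as_rotvec()/np.pi).round(3))
N=35; qs=[Q0+(Q1-Q0)*t for t in np.linspace(0,1,N+1)]
for q in qs[::5]: print(q.round(2),fk(q,K)[0].round(),[v.round().tolist() for v in links(q)[1:]])
print(max(np.degrees(Ro.from_matrix(fk(a,K)[1].T@fk(b,K)[1]).magnitude()) for a,b in zip(qs,qs[1:])))
rows(qs); np.save("qs.npy",qs)
E
```

```text
[ 0.28 -0.04 -0.39  0.08 -0.91  1.32] 6.01346528128488e-12 [-0.57  0.06 -0.79 -1.93 -0.58 -2.37] 3.7842827260377915e-11
first [-0.129  0.014  0.603] [-0.008  0.057 -0.003]
[ 0.28 -0.04 -0.39  0.08 -0.91  1.32] [500. -42. 300.] [[360.0, 104.0, 571.0], [408.0, -49.0, 584.0]]
[ 0.16 -0.03 -0.45 -0.2  -0.87  0.79] [455. -39. 232.] [[367.0, 59.0, 544.0], [379.0, -98.0, 514.0]]
[ 0.04 -0.01 -0.51 -0.49 -0.82  0.27] [421. -22. 185.] [[367.0, 14.0, 517.0], [336.0, -128.0, 450.0]]
[-0.08  0.   -0.56 -0.78 -0.77 -0.26] [403.  -2. 157.] [[359.0, -30.0, 491.0], [290.0, -139.0, 396.0]]
[-0.2   0.02 -0.62 -1.07 -0.72 -0.79] [403.  14. 144.] [[345.0, -71.0, 466.0], [248.0, -130.0, 353.0]]
[-0.32  0.03 -0.67 -1.35 -0.68 -1.32] [418.  15. 142.] [[325.0, -109.0, 443.0], [217.0, -110.0, 323.0]]
[-0.45  0.05 -0.73 -1.64 -0.63 -1.84] [440.  -4. 145.] [[299.0, -143.0, 420.0], [202.0, -84.0, 306.0]]
[-0.57  0.06 -0.79 -1.93 -0.58 -2.37] [460. -45. 150.] [[268.0, -171.0, 399.0], [203.0, -63.0, 299.0]]
10.237228103453637
[[[-0.04,-0.0,-0.06],[0.026,0.007,-0.046]],[[-0.07,-0.0,-0.12],[0.052,0.015,-0.092]],[[-
[... 655 characters left out ...]
-0.372]],[[-0.08,0.14,-0.16],[0.24,0.153,-0.416]],[[-0.07,0.14,-0.16],[0.27,0.173,-0.46]]]
[[[0.01,0.01,-0.0],[0.031,0.016,-0.044]],[[0.02,0.01,-0.01],[0.064,0.033,-0.088]],[[0.03,0.01,-0.01],[0.097,0.048,-0.131]],[[0.04,0.01,-0.01],[0.131,0.064,-0.173]],[[0.06,0.0,-0.01],[0.166,0.079,-0.215]],[[0.08,-0.0,-0.01],[0.202,0.093,-0.256]],[[0.09,-0.02,-0.0],[0.24,0.108,-0.297]],[[0.11,-0.03,-0.0],[0.278,0.121,-0.336]],[[0.13,-0.05,0.0],[0.318,0.134,-0.375]],[[0.15,-0.07,0.01],[0.359,0.147,-0.412]]]
[[[0.02,-0.03,0.0],[0.039,0.008,-0.041]],[[0.04,-0.05,0.01],[0.078,0.015,-0.081]],[[0.05,-0.09,0.01],[0.119,0.02,-0.121]],[[0.07,-0.12,0.02],[0.159,0.024,-0.16]],[[0.08,-0.16,0.02],[0.2,0.026,-0.199]]]
```

```bash
python3 -m jog '[[[-0.13,0.014,0.6],[-0.008,0.057,-0.003]],[[-0.13,0.014,0.6],[-0.008,0.057,-0.003]],[[-0.13,0.014,0.6],[-0.008,0.057,-0.003]],[[-0.13,0.014,0.6],[-0.008,0.057,-0.003]]]'
python3 - <<'E'
from path import *
from plant import arm
Q0=arm.get_obs()["qpos"]; Q1,e1=ik(*pose((-115,0,160),30),[-.56,.53,-.79,-2.39,-.85,-1.77])
print(Q0.round(2),fk(Q0,K)[0]-arm.get_obs()["position"],Q1.round(2),e1)
N=34; qs=[Q0+(Q1-Q0)*t for t in np.linspace(0,1,N+1)]
for q in qs[::5]+[Q1]: print(q.round(2),fk(q,K)[0].round(),[v.round().tolist() for v in links(q)[1:]])
print(max(np.degrees(Ro.from_matrix(fk(a,K)[1].T@fk(b,K)[1]).magnitude()) for a,b in zip(qs,qs[1:])))
rows(qs); np.save("qs.npy",qs)
E
```

```text
clock: 3.82
position: [503.8, -41.8, 308.5]
ee_rot: [-0.007, 0.986, 0.033, 0.165]
contact_force: [-0.2, -0.7, -1.3]
opening: 0.6
grasp_force: 0.0
[ 0.28 -0.05 -0.39  0.08 -0.91  1.32] [-1.07295427 -0.46527886 -0.2761625 ] [-0.46  0.11 -0.68 -1.96 -0.49 -2.43] 7.823974816131583e-13
[ 0.28 -0.05 -0.39  0.08 -0.91  1.32] [503. -42. 308.] [[357.0, 103.0, 577.0], [406.0, -50.0, 590.0]]
[ 0.17 -0.03 -0.43 -0.22 -0.85  0.77] [469. -29. 242.] [[369.0, 64.0, 552.0], [383.0, -93.0, 520.0]]
[ 0.06 -0.   -0.47 -0.52 -0.79  0.22] [447.  -7. 197.] [[376.0, 24.0, 526.0], [349.0, -118.0, 456.0]]
[-0.04  0.02 -0.52 -0.82 -0.72 -0.33] [441.  14. 171.] [[376.0, -17.0, 502.0], [312.0, -124.0, 401.0]]
[-0.15  0.04 -0.56 -1.12 -0.66 -0.88] [451.  26. 159.] [[371.0, -57.0, 477.0], [279.0, -114.0, 359.0]]
[-0.26  0.07 -0.6  -1.42 -0.6  -1.43] [472.  21. 157.] [[359.0, -96.0, 454.0], [258.0, -94.0, 330.0]]
[-0.37  0.09 -0.64 -1.72 -0.54 -1.99] [498.  -5. 159.] [[342.0, -133.0, 431.0], [252.0, -72.0, 314.0]]
[-0.46  0.11 -0.68 -1.96 -0.49 -2.43] [515. -41. 160.] [[325.0, -160.0, 414.0], [258.0, -59.0, 309.0]]
[... 724 characters left out ...]
.327]],[[-0.01,0.12,-0.14],[0.235,0.138,-0.372]],[[0.0,0.13,-0.14],[0.267,0.158,-0.416]],[[0.02,0.13,-0.15],[0.3,0.179,-0.459]]]
[[[0.01,0.0,-0.0],[0.035,0.017,-0.044]],[[0.03,0.0,-0.01],[0.07,0.033,-0.087]],[[0.05,-0.0,-0.01],[0.106,0.049,-0.13]],[[0.07,-0.01,-0.01],[0.144,0.064,-0.172]],[[0.09,-0.02,-0.01],[0.182,0.079,-0.214]],[[0.11,-0.04,-0.01],[0.221,0.094,-0.255]],[[0.13,-0.05,-0.01],[0.262,0.108,-0.295]],[[0.15,-0.07,-0.01],[0.303,0.121,-0.334]],[[0.17,-0.1,-0.0],[0.346,0.134,-0.372]],[[0.19,-0.13,-0.0],[0.39,0.146,-0.409]]]
[[[0.02,-0.03,0.0],[0.042,0.007,-0.041]],[[0.04,-0.07,0.0],[0.084,0.014,-0.081]],[[0.05,-0.1,0.0],[0.126,0.018,-0.121]],[[0.07,-0.14,0.01],[0.169,0.022,-0.161]]]
```

The path keeps q5 between -0.91 and -0.49, clear of its limit. I'll run the first segment and check the joints.

```bash
python3 -m jog '[[[-0.03,0.01,-0.06],[0.028,0.007,-0.046]],[[-0.06,0.02,-0.12],[0.056,0.014,-0.093]],[[-0.08,0.03,-0.17],[0.084,0.022,-0.141]],[[-0.11,0.04,-0.22],[0.111,0.032,-0.188]],[[-0.13,0.05,-0.27],[0.137,0.042,-0.237]],[[-0.16,0.07,-0.31],[0.163,0.052,-0.285]],[[-0.18,0.09,-0.35],[0.189,0.064,-0.334]],[[-0.19,0.1,-0.38],[0.214,0.077,-0.383]],[[-0.21,0.12,-0.42],[0.239,0.09,-0.433]],[[-0.22,0.14,-0.45],[0.263,0.104,-0.482]]]'
python3 - <<'E'
from path import *
from plant import arm
q=arm.get_obs()["qpos"]; print(q.round(2),np.load("qs.npy")[10].round(2))
E
```

```text
clock: 5.08
position: [445.6, -7.9, 187.9]
ee_rot: [0.262, -0.67, 0.694, 0.024]
contact_force: [-0.4, 0.0, -0.0]
opening: 0.2
grasp_force: 0.0
[ 0.03  0.01 -0.48 -0.56 -0.79  0.28] [ 0.06 -0.   -0.47 -0.52 -0.79  0.22]
```

```bash
python3 -m jog '[[[-0.01,0.02,-0.03],[0.028,0.015,-0.048]],[[-0.02,0.04,-0.05],[0.056,0.031,-0.095]],[[-0.02,0.05,-0.07],[0.085,0.047,-0.142]],[[-0.02,0.07,-0.09],[0.114,0.064,-0.189]],[[-0.02,0.09,-0.1],[0.143,0.082,-0.235]],[[-0.02,0.1,-0.11],[0.173,0.1,-0.281]],[[-0.02,0.11,-0.11],[0.204,0.119,-0.327]],[[-0.01,0.12,-0.11],[0.235,0.138,-0.372]],[[0.0,0.13,-0.11],[0.267,0.158,-0.416]],[[0.02,0.13,-0.11],[0.3,0.179,-0.459]]]'
python3 - <<'E'
from path import *
from plant import arm
q=arm.get_obs()["qpos"]; qs=np.load("qs.npy"); print(q.round(2),qs[20].round(2))
Q1=qs[-1]; n=15; rows([q+(Q1-q)*t for t in np.linspace(0,1,n+1)])
E
```

```text
clock: 6.32
position: [450.3, 24.4, 160.4]
ee_rot: [0.283, 0.134, 0.902, 0.298]
contact_force: [0.2, -0.8, 0.1]
opening: 0.7
grasp_force: 0.0
[-0.18  0.04 -0.57 -1.14 -0.66 -0.84] [-0.15  0.04 -0.56 -1.12 -0.66 -0.88]
[[[0.02,0.0,-0.0],[0.033,0.015,-0.041]],[[0.03,0.0,-0.0],[0.066,0.03,-0.081]],[[0.05,0.0,-0.0],[0.1,0.045,-0.12]],[[0.07,-0.01,-0.0],[0.135,0.059,-0.16]],[[0.09,-0.01,-0.0],[0.171,0.073,-0.198]],[[0.11,-0.02,-0.0],[0.208,0.086,-0.236]],[[0.12,-0.04,-0.0],[0.245,0.099,-0.274]],[[0.14,-0.05,0.0],[0.284,0.112,-0.31]],[[0.16,-0.07,0.0],[0.323,0.124,-0.346]],[[0.18,-0.1,0.01],[0.364,0.135,-0.381]]]
[[[0.02,-0.02,0.0],[0.039,0.008,-0.038]],[[0.04,-0.05,0.0],[0.078,0.014,-0.075]],[[0.05,-0.08,0.01],[0.118,0.02,-0.112]],[[0.07,-0.11,0.01],[0.158,0.024,-0.149]],[[0.09,-0.15,0.01],[0.199,0.027,-0.185]]]
```

```bash
python3 -m jog '[[[0.02,0,0],[0.033,0.015,-0.041]],[[0.03,0,0],[0.066,0.03,-0.081]],[[0.05,0,0],[0.1,0.045,-0.12]],[[0.07,-0.01,0],[0.135,0.059,-0.16]],[[0.09,-0.01,0],[0.171,0.073,-0.198]],[[0.11,-0.02,0],[0.208,0.086,-0.236]],[[0.12,-0.04,0],[0.245,0.099,-0.274]],[[0.14,-0.05,0],[0.284,0.112,-0.31]],[[0.16,-0.07,0],[0.323,0.124,-0.346]],[[0.18,-0.1,0.01],[0.364,0.135,-0.381]]]'
python3 -m jog '[[[0.02,-0.02,0],[0.039,0.008,-0.038]],[[0.04,-0.05,0],[0.078,0.014,-0.075]],[[0.05,-0.08,0.01],[0.118,0.02,-0.112]],[[0.07,-0.11,0.01],[0.158,0.024,-0.149]],[[0.09,-0.15,0.01],[0.199,0.027,-0.185]],[[0.09,-0.15,0.01],[0.199,0.027,-0.185]]]'
python3 - <<'E'
from h import *
loc(); turn_to(30); o=arm.get_obs(); np.save("Pw2.npy",Pw(o)); im=shot("wrist","w2.png"); shot("side","side2.png")
a=cv2.imread("pics/w2.png"); b=cv2.imread("pics/side2.png")
cv2.imwrite("pics/c2.png",np.hstack([cv2.resize(a,(400,300)),cv2.resize(b[60:360,140:540],(400,300))]))
E
```

```text
clock: 7.58
position: [494.8, -0.6, 162.3]
ee_rot: [0.108, 0.764, 0.423, 0.476]
contact_force: [0.2, 0.4, -0.8]
opening: 0.2
grasp_force: 0.0
clock: 8.32
position: [517.4, -37.7, 165.0]
ee_rot: [-0.014, 0.866, 0.033, 0.5]
contact_force: [-0.6, 0.2, 0.1]
opening: 0.2
grasp_force: 0.0
local [-112.7    3.2  165. ] pitch 30.0 yaw 0.065 roll 0.009 q [-0.46  0.11 -0.69 -1.97 -0.49 -2.4 ] f [-0.6  0.2  0.1] t 8.325
turn [ 0.0028  0.     -0.0001]
```

View pics/c2.png

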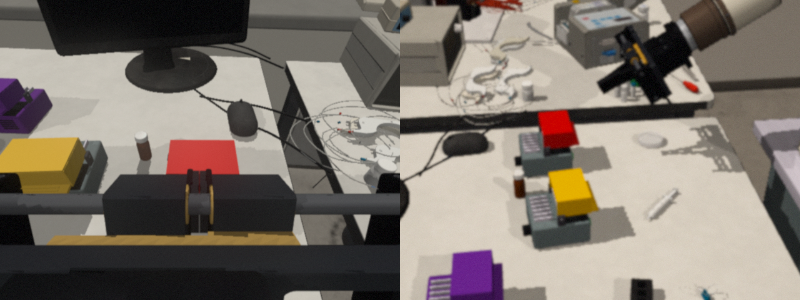

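The flip worked: the fingers point forward and down at 30° and line up with the red hood. Next I'll descend in front of the lip and move the tip beneath it.

```bash
python3 -m jog '[[[0,-0.012,-0.24],[0.003,0,0]],[[0,-0.012,-0.484],[0.003,0,0]],[[0,-0.012,-0.484],[0.003,0,0]],[[0,-0.012,-0.484],[0.003,0,0]]]'
python3 -m jog '[[[0.1,0.007,0],[0,0,0]],[[0.2,0.014,0],[0,0,0]],[[0.2,0.014,0],[0,0,0]]]'
python3 - <<'E'
from h import *
loc(); turn_to(30); shot("side","side3.png"); shot("scene","scene3.png")
a=cv2.imread("pics/side3.png")[110:260,230:430]; b=cv2.imread("pics/scene3.png")[130:280,330:530]
cv2.imwrite("pics/c3.png",np.hstack([cv2.resize(v,(400,300),interpolation=cv2.INTER_CUBIC) for v in (a,b)]))
E
```

```text
clock: 8.93
position: [516.1, -39.2, 36.8]
ee_rot: [-0.024, 0.869, 0.027, 0.494]
contact_force: [0.2, 0.3, 0.5]
opening: 0.6
grasp_force: 0.0
clock: 9.3
position: [570.8, -36.1, 50.5]
ee_rot: [-0.017, 0.862, 0.034, 0.505]
contact_force: [-0.6, -0.8, -0.1]
opening: 0.4
grasp_force: 0.2
local [-59.3   1.   50.5] pitch 29.3 yaw 0.072 roll 0.005 q [-0.57  0.57 -0.8  -2.41 -0.91 -1.72] f [-0.6 -0.8 -0.1] t 9.3
turn [ 0.0013  0.004  -0.0016]
```

View pics/c3.png

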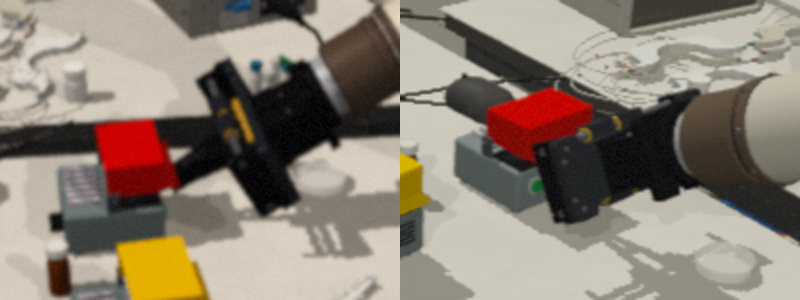

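The tip is under the lip with the guard still shut. Now I'll lift it slowly and straight up, to a guard angle of about 0.45 rad.

```bash
python3 -m jog '[[[-0.008,0,0.03],[0,0.004,0]],[[-0.008,0,0.06],[0,0.004,0]],[[-0.008,0,0.09],[0,0.004,0]],[[-0.008,0,0.124],[0,0.004,0]],[[-0.008,0,0.124],[0,0.004,0]],[[-0.008,0,0.124],[0,0.004,0]]]'
python3 - <<'E'
from h import *
loc(); turn_to(30); shot("side","side4.png"); shot("scene","scene4.png")
a=cv2.imread("pics/side4.png")[120:220,240:373]; b=cv2.imread("pics/scene4.png")[150:250,340:473]
cv2.imwrite("pics/c4.png",np.hstack([cv2.resize(v,(400,300),interpolation=cv2.INTER_CUBIC) for v in (a,b)]))
E
```

```text
clock: 10.15
position: [566.4, -36.7, 75.8]
ee_rot: [-0.019, 0.868, 0.03, 0.495]
contact_force: [0.3, 0.8, -0.8]
opening: 0.4
grasp_force: 0.2
local [-63.7   0.8  75.8] pitch 30.6 yaw 0.073 roll -0.003 q [-0.55  0.46 -0.76 -2.33 -0.77 -1.87] f [ 0.3  0.8 -0.8] t 10.15
turn [-0.0007 -0.0032 -0.0003]
```

View pics/c4.png

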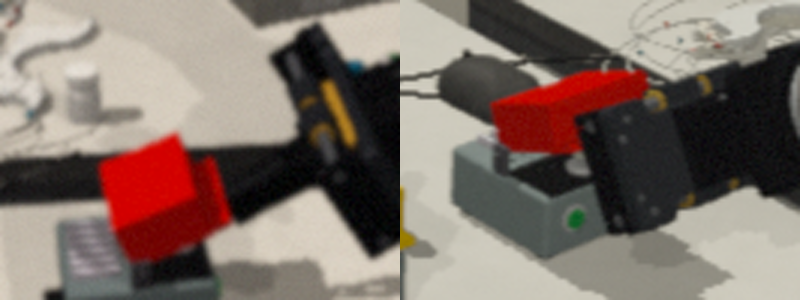

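The guard is up and the white toggle is visible in the scene crop at about (578,163). I'll raise the guard a little more and hold, then move forward and slightly down into the toggle.

```bash
python3 -m jog '[[[0,0,0.035],[0,-0.003,0]],[[0,0,0.035],[0,-0.003,0]],[[0,0,0.035],[0,-0.003,0]],[[0,0,0.035],[0,-0.003,0]]]'
python3 -c "
from h import *
loc()"
python3 -m jog '[[[0.03,0.002,0.02],[0,-0.003,0]],[[0.06,0.004,0],[0,-0.003,0]],[[0.08,0.006,-0.005],[0,-0.003,0]],[[0.1,0.007,-0.01],[0,-0.003,0]],[[0.1,0.007,-0.01],[0,-0.003,0]]]'
python3 -c "
from h import *
loc(); turn_to(30)"
```

```text
clock: 10.75
position: [566.4, -36.6, 84.5]
ee_rot: [-0.019, 0.866, 0.03, 0.499]
contact_force: [-2.2, -0.7, 0.5]
opening: 0.1
grasp_force: 0.8
local [-63.7   0.8  84.5] pitch 30.0 yaw 0.072 roll -0.002 q [-0.55  0.44 -0.75 -2.32 -0.76 -1.89] f [-2.2 -0.7  0.5] t 10.75
clock: 11.38
position: [592.0, -34.9, 82.0]
ee_rot: [-0.019, 0.863, 0.03, 0.504]
contact_force: [0.3, -0.6, -0.3]
opening: 0.5
grasp_force: 0.1
local [-38.    0.7  82. ] pitch 29.5 yaw 0.072 roll -0.001 q [-0.51  0.46 -0.71 -2.36 -0.75 -1.89] f [ 0.3 -0.6 -0.3] t 11.375
turn [-0.0006  0.0029 -0.0004]
```

```bash
python3 -m jog '[[[0.012,0,-0.02],[0,0.003,0]],[[0.024,0.002,-0.038],[0,0.003,0]],[[0.036,0.002,-0.038],[0,0.003,0]],[[0.036,0.002,-0.038],[0,0.003,0]]]'
python3 - <<'E'
from h import *
loc(); turn_to(30); shot("side","side5.png"); shot("scene","scene5.png")
a=cv2.imread("pics/side5.png")[120:220,240:373]; b=cv2.imread("pics/scene5.png")[150:250,340:473]
cv2.imwrite("pics/c5.png",np.hstack([cv2.resize(v,(400,300),interpolation=cv2.INTER_CUBIC) for v in (a,b)]))
E
```

```text
clock: 11.88
position: [600.3, -34.3, 71.8]
ee_rot: [-0.019, 0.866, 0.03, 0.499]
contact_force: [0.1, -0.8, -0.3]
opening: 0.2
grasp_force: 0.4
local [-29.7   0.7  71.8] pitch 30.1 yaw 0.073 roll -0.003 q [-0.5   0.49 -0.7  -2.37 -0.74 -1.88] f [ 0.1 -0.8 -0.3] t 11.875
turn [-0.0007 -0.0007 -0.0004]
```

View pics/c5.png

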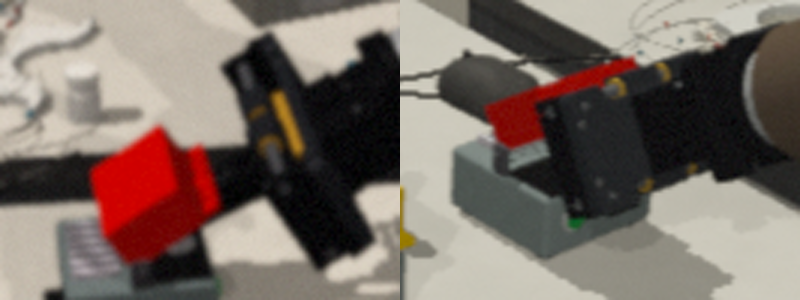

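The guard is still up at about 0.6 rad, and the toggle is hidden behind the gripper. I'll push on in small steps until the force shows the toggle's stop.

```bash
for i in 1 2; do python3 -c "print()"; done; python3 -m jog '[[[0.014,0.001,0],[0,0,0]],[[0.014,0.001,0],[0,0,0]]]' | grep -E "posi|force"
python3 -m jog '[[[0.01,0.001,0],[0,0,0]],[[0.01,0.001,0],[0,0,0]]]' | grep -E "posi|force"; python3 -c "
from h import *
loc()"
```

```text
position: [601.4, -34.1, 71.9]
contact_force: [-14.4, -5.7, 7.0]
grasp_force: 8.5
position: [601.9, -33.9, 71.7]
contact_force: [-27.1, -10.6, 15.4]
grasp_force: 15.5
local [-28.1   1.1  71.7] pitch 30.4 yaw 0.072 roll -0.003 q [-0.5   0.49 -0.69 -2.37 -0.73 -1.88] f [-27.1 -10.6  15.4] t 12.475
```

The force rises along the tool axis at TCP x = -28 local, which is where I predicted the toggle's end stop. Now I'll draw back, lower the finger and withdraw.

```bash
python3 -m jog '[[[-0.04,-0.003,0],[0,0,0]],[[-0.08,-0.006,0],[0,0,0]],[[-0.13,-0.01,0.01],[0,0,0]],[[-0.15,-0.01,0.01],[0,0,0]],[[-0.15,-0.01,-0.03],[0,0,0]],[[-0.15,-0.01,-0.07],[0,0,0]],[[-0.15,-0.01,-0.105],[0,0,0]],[[-0.15,-0.01,-0.105],[0,0,0]]]'; python3 -c "
from h import *
loc()"
python3 -m jog '[[[-0.08,-0.005,0],[0,0,0]],[[-0.2,-0.014,0],[0,0,0]],[[-0.32,-0.022,0],[0,0,0]],[[-0.32,-0.022,0.1],[0,0,0]],[[-0.32,-0.022,0.35],[0,0,0]],[[-0.32,-0.022,0.55],[0,0,0]],[[-0.32,-0.022,0.55],[0,0,0]]]'
python3 - <<'E'
from h import *
loc(); shot("side","side6.png"); shot("scene","scene6.png")
a=cv2.imread("pics/side6.png")[120:270,240:440]; b=cv2.imread("pics/scene6.png")[150:300,330:530]
cv2.imwrite("pics/c6.png",np.hstack([cv2.resize(v,(400,300),interpolation=cv2.INTER_CUBIC) for v in (a,b)]))
for n in ("side","scene"):
    m0,m1=[cv2.moments(mask(cv2.imread(f"pics/{n}{k}.png")[:,:,::-1].copy(),"red"),True) for k in (1,6)]
    print(n,[(int(m['m00']),round(m['m10']/m['m00'],1),round(m['m01']/m['m00'],1)) for m in (m0,m1)])
E
```

```text
clock: 13.48
position: [569.0, -36.5, 45.5]
ee_rot: [-0.019, 0.866, 0.03, 0.499]
contact_force: [0.5, -0.2, 0.2]
opening: 0.4
grasp_force: 0.0
local [-61.1   0.8  45.5] pitch 30.1 yaw 0.073 roll -0.003 q [-0.57  0.58 -0.8  -2.41 -0.89 -1.73] f [ 0.5 -0.2  0.2] t 13.475
clock: 14.35
position: [487.7, -38.6, 172.1]
ee_rot: [-0.023, 0.867, 0.034, 0.496]
contact_force: [-0.3, 0.9, -1.2]
opening: 0.7
grasp_force: 0.0
local [-142.4    4.4  172.1] pitch 30.4 yaw 0.085 roll -0.006 q [-0.45  0.04 -0.7  -1.85 -0.48 -2.55] f [-0.3  0.9 -1.2] t 14.35
side [(1168, 296.8, 188.6), (1178, 296.8, 188.6)]
scene [(1466, 400.3, 192.3), (1459, 400.3, 192.3)]
```

View pics/c6.png

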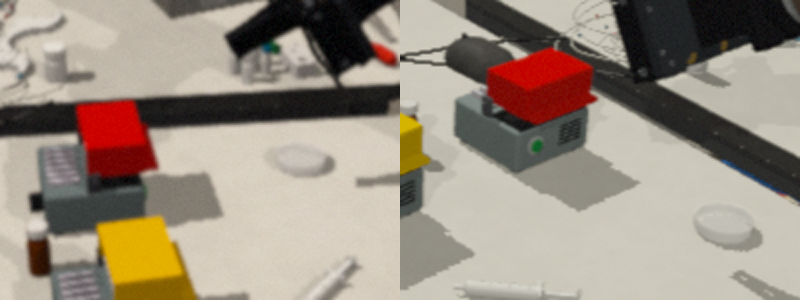

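```bash
python3 -c "
from plant import arm
print(arm.hand_in())"
```

```text
the job is handed in; nothing more can be done
None
```

I handed the job in: the red guard was lifted from under its lip, the toggle pushed back until it met its end stop, and the camera shows the guard shut again. The toggle is hidden under the guard, so I judge it on from the force and position at the stop. The yellow unit and the loose things near the work look undisturbed.

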